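# Lock the hold-down stud over the circuit board

### The job

The circuit board lies in its clamping fixture but is not held down yet. Take the hold-down stud out of the sloping stand, drop its T-head through the wide opening of the fixture's T-slot, slide it along to the closed end of the slot, then give it a quarter turn there so that it locks and its bar reaches squarely across over the board's edge. Leave it standing down on the rail, and do not shift the board or the things lying around.

Things in the scene. Friction and masses are not known exactly. Their poses are not given: they have to be found in the camera images.
- stud: Loose steel stud, up to 0.3 kg. Origin: mid underside of its clamp bar; z up the shank to the grip, x along the bar. Bar 104 (x) x 24 x 10 mm, z 0 to 10; on it a flat grip fin 44 (x) x 14 (y) mm, z 10 to 52: pinch it across the 14 mm. Below: shank, 10 mm across, and T-head 40 (x) x 20 (y) mm, z -22 to -12. Same after half a turn about z. Starts in the stand, leaning 29 degrees.
- grip (a point): Middle of the stud's grip fin, 33 mm above the bar's underside on the stud's z axis.
- stand: Fixed stand with a sloping grey block, right of the fixture. Origin on the bench under the middle of the block's face; z up. The face's normal leans 0.5 rad (29 degrees) to the stand's -x, roughly towards the robot. The stud's head sits in a pocket 46 x 26 mm, 25 mm deep, square to the face; its bar rests on the face, running down the slope. Draw the stud out along its own z.
- seat (a point): Middle of the sloping face of the stand, 70 mm above the bench.
- fixture: Fixed: steel T-slot rail, 220 (y) x 60 (x) mm, top 28 mm above the bench, and on its +x side an aluminium plate with the board. Origin on the bench under the slot's middle; y along the slot, x to the board. Wide opening at the -y end, then a funnel into the 16 mm slot with 10 mm thick lips, ending at y = 66 mm. A stud that is in rests with its bar on the rail's top, its head off the floor.
- entry (a point): Centre of the wide opening, at the rail's top (28 mm high), y = -60 mm of the fixture; axes as the fixture's. The opening is 26 (x) x 48 (y) mm. From here a 26 mm wide channel runs to +y under the lips, its floor 24 mm below the rail's top: the head goes along it lengthwise only and cannot turn in it.
- lock (a point): Place of the stud's axis at the closed end, at the rail's top (28 mm high), y = +60 mm of the fixture; axes as the fixture's. The shank stops at the slot's end about 1 mm beyond. Under the lips is a pocket 50 mm square in which the head can be turned, either way; turned, it can neither slide back out nor be lifted. A turned bar reaches about 18 mm over the board.
- board: Loose green circuit board, 170 x 210 mm, 14 mm tall with its parts, lying in the nest of the fixture's plate, its top (parts included) 26 mm above the bench. Origin: centre of its underside. Not to be shifted.
- bottle: Bystander: white dropper bottle, 48 mm wide, 126 mm tall, standing on the bench beyond the stand. Origin: centre of its underside.
- cutters: Bystander: side cutters, 132 mm long, 12 mm thick, lying on the bench near its front edge. Origin: centre of the underside.
There are look-alikes about, which are no part of the job. What is shaped like the stud but red or yellow is not meant.

How it is judged (in metres and radians):
On the way, in this order (a step that is already met when the one before it is completed fails the run):
1. the stud is drawn out of the stand (distance between stud and seat above 0.05 m), for 0.1 s.
2. the stud's head is down in the slot at the entry window, its bar on the rail and along the slot (x of stud in the frame of entry between -0.008 and 0.008 m and z of stud in the frame of entry between -0.004 and 0.004 m and angle between stud's own z axis and vertical below 0.12 rad and y of stud in the frame of entry between -0.02 and 0.045 m and angle between the x axis of stud and the y axis of fixture, either way round below 0.4 rad), for 0.1 s.
3. the stud has been slid along to the closed end, its bar still along the slot (x of stud in the frame of entry between -0.008 and 0.008 m and z of stud in the frame of entry between -0.004 and 0.004 m and angle between stud's own z axis and vertical below 0.12 rad and y of stud in the frame of lock between -0.01 and 0.008 m and angle between the x axis of stud and the y axis of fixture, either way round below 0.4 rad), for 0.1 s.
At the end, for the whole second after the job is handed in: The stud stands upright (7 degrees) at the closed end of the slot: within 8 mm of the lock point across the slot, 16 mm short to 8 mm past along it, bar down on the rail (4 mm) and within 15 degrees of square across the slot, at rest; the board within 10 mm of where it lay (x of stud in the frame of lock between -0.008 and 0.008 m and y of stud in the frame of lock between -0.016 and 0.008 m and z of stud in the frame of lock between -0.004 and 0.004 m and angle between stud's own z axis and vertical below 0.12 rad and angle between the x axis of stud and the x axis of fixture, either way round below 0.26 rad and linear speed of stud below 0.02 m/s and distance of board from where it was at the start of the episode below 0.01 m); the robot touches nothing.
It fails at once if the circuit board is shifted by more than 15 mm (distance of board from where it was at the start of the episode above 0.015 m).
It fails at once if the bottle or the cutters are moved by more than 30 mm (distance of any of bottle, cutters from where it was at the start of the episode above 0.03 m).
It also fails if it takes over 45 s, if anything falls off the work surface, if the arm or the gripper's body presses on something with over 40 N, if the wrist force passes 120 N, or if a joint passes its speed limit or range.

### The arm

A 7-joint arm with a two-finger parallel gripper is mounted at the origin on a cart in front of the work surface, level with it; the furniture and walls round the work are solid. World frame = base frame: x ahead of the robot, y to its left, z up, the work surface at z = 0. Lengths are in m, angles in degrees, forces in N, time in s.
With the tool pointing down it reaches from about 0.425 to 0.875 m from the base axis. Payload 9.9 kg.
Tool frame: the origin (TCP) lies midway between the tips of the shut fingers; the grasp point (between the pads) lies env.grip_point_offset behind it (env.grip_point_offset is the distance from the TCP to the grasp point, in m); z points along the fingers, y is the line along which they close (so a half turn about z gives the same grasp; the last joint's range is limited). The gripper opens to 85 mm and grips with 20 to 120 N. Pads are 22 mm wide; open, the fingers measure 114 mm over their backs; the gripper's body (76 mm by 85 mm) begins 54 mm behind the grasp point. The pads swing forward as they close: fully open they stand 13 mm farther back than shut.
Start: joints at [70.886, 32.985, 1.427, 82.34, -0.859, 64.687, -3.237], TCP at [0.167, -0.654, 0.231] pointing down, gripper open.
Joint ranges: [-157.87, 157.87], [-19.46, 123.44], [-87.15, 90], [11.01, 140.99], [-62.26, 242.26], [9.8, 113.94], [-161.44, 161.44]. Speed limits (degrees/s): [127.2, 127.2, 172.46, 172.46, 180, 180, 180].

### API

Orientations are given as a 3x3 rotation matrix whose columns are the frame's x, y, z axes.
In Python, from bench import env gives the robot as it stands. The module is installed in compiled form; this text tells all that it offers.
- The arm moves only by the tool move_arm, never from a script. Its argument "deltas" is a list of rows, each an object of numbers: "x", "y", "z": the shift along the tool's x, y, z in m; "yaw": the turn about the tool's z in rad. In form: [{"x": .., "y": .., "z": .., "yaw": ..}, ...]. A call has exactly 10 rows; each row shifts and turns the commanded pose from where the row before left it, along the tool's axes as they then stand; what a row does not reach is not made up. A row lasts 1/8 s, in which the tool goes at most 62.5 mm and 10.7 degrees, less where a joint would pass 70% of its speed; a pose out of reach is approached as far as the arm can. A call with a gripper value outside its range is refused whole. "claw" is the opening, from 0 (shut) to 1 (fully open), set as the call begins (left out, the last holds). The fingers move at their own pace and stop on an object; "squeeze" is the grip in N (left out, the last holds). Time passes only in rows, so rows that do not move let the fingers close, or fill a call up. It gives the time, the measured TCP pose, the force, the opening and the grip force at its end, in the units of the state.
- env.read_state(): the state, without advancing time (a new reading comes with each control period).
- env.camera(name): name is "scene" or "top" or "wrist"; returns a dict with "pixels" (420x560x3 uint8, red, green, blue), "fx", "fy", "cx", "cy" (pixels), "R" (3x3) and "t" (3): a world point X has camera coordinates R X + t; the wrist camera has in their place "hand_eye" (4x4, takes a point from camera to tool coordinates, whose origin is the TCP and whose axes are the flange's). Camera axes: x right, y down, z forward; pixel columns grow to the right and rows downward; lengths in m; the calibration is good to about 2 mm. A picture is of the moment at which its call begins: read the wrist's pose just before it. There is no depth.
- env.close_job(): hands the job in; it is judged then, once.
Trained networks look in the newest picture that a camera, given by its name, has taken for a name from the list of things; names that differ only in an ending like _2 or _b are one class to them, and where a whole thing is asked for, a point or a joint stands for the part that bears it (a point fixed in the world has none). Each returns a list of dicts, best first, with "score" (0 to 1); they miss things now and then, are a little off and sometimes report something else, mostly with a low value. They report only what shows in the picture. A call takes as long as a camera call. They do not tell look-alikes from the thing itself.
- env.silhouettes(camera, query): "mask" (420x560 bool, what is visible of it) and "extent" ([centre column, centre row, width, height] in pixels, round what is visible of it).
The state is a dict: "clock": time; "joints": joint angles; "joint_velocities": joint speeds; "effort": joint torques, N m; "position": TCP position; "eef_rot": TCP orientation; "ft_force": force on the tool from outside, world axes, zero at the start; "moment": the same for the moment, N m; "grip_width": finger opening in m; "gripper_force": force on a finger pad.
Only numpy, scipy, OpenCV 4.12 (cv2) and the standard library are available. Lean on these libraries where they do the work, as an engineer would, in place of code of your own. Each camera call takes 0.05 s, during which the arm holds its last target. There are 200 camera calls.

## Working session

There is one attempt and no reset: what is moved stays moved. The work goes in short steps, Python scripts to look and compute and a tool call to move; the robot and the scene stay as the last step left them, time stands still between calls to the robot, and variables do not carry over. Pictures are saved under pics/ and viewed, at most 10 in all, crops included, and the job is handed in when it is done.

Besides the shell and the picture viewer there is one more tool, called after "Call:" as a command line: name --argument value ..., lists and objects as JSON in quotes. move_arm: Moves the arm, as the interface text tells. Its arguments: {"type":"object","properties":{"deltas":{"type":"array"},"claw":{"type":"number"},"squeeze":{"type":"number"}},"required":["deltas"]}

```bash
mkdir -p pics; python3 - <<'E'
from bench import env
import cv2,numpy as np,pickle
s=env.read_state();print({k:np.round(v,3).tolist() for k,v in s.items()},env.grip_point_offset)
d={}
for c in ("scene","top","wrist"):
    im=env.camera(c);d[c]=im
    cv2.imwrite(f"pics/{c}0.png",im["pixels"][:,:,::-1])
    print(c,{k:np.round(v,4).tolist() for k,v in im.items() if k!="pixels"})
    for q in ("stud","stand","fixture","board","bottle","cutters"):
        for r in env.silhouettes(c,q)[:3]: print(c,q,round(r["score"],2),np.round(r["extent"],1).tolist())
a=np.hstack([d["scene"]["pixels"],d["top"]["pixels"]])
pickle.dump(d,open("d0.pkl","wb"))
E
```

```text
{'clock': 0.0, 'joints': [70.887, 33.035, 1.424, 82.386, -0.86, 64.687, -3.237], 'joint_velocities': [-0.002, 0.036, -0.05, 0.017, -0.05, -0.016, -0.081], 'effort': [0.002, -76.575, 2.251, -28.596, 0.015, 0.013, 0.0], 'position': [0.167, -0.654, 0.23], 'eef_rot': [[0.969, 0.247, -0.0], [0.247, -0.969, 0.002], [-0.0, -0.002, -1.0]], 'ft_force': [0.201, -0.11, -0.022], 'moment': [0.016, 0.044, -0.042], 'gripper_force': 0.0, 'grip_width': 0.085} 0.0187
scene {'fx': 476.7178, 'fy': 476.7178, 'cx': 286.174, 'cy': 204.2341, 'R': [[-0.7687, -0.6394, 0.0127], [-0.4974, 0.5853, -0.6404], [0.4021, -0.4986, -0.7679]], 't': [0.4106, 0.3535, 0.9757]}
scene stud 0.93 [329.1, 211.8, 29.1, 32.0]
scene stud 0.87 [278.0, 190.9, 30.3, 32.9]
scene stud 0.76 [351.5, 160.4, 18.3, 34.9]
scene stand 0.64 [346.6, 168.2, 40.5, 49.3]
scene fixture 0.58 [230.8, 259.2, 131.3, 104.7]
scene board 0.79 [221.8, 255.1, 105.9, 86.2]
scene bottle 0.59 [268.5, 146.4, 21.0, 37.9]
scene cutters 0.91 [380.6, 231.1, 28.4, 36.7]
top {'fx': 412.8086, 'fy': 412.8086, 'cx': 275.5124, 'cy': 209.3899, 'R': [[0.0244, -0.9996, -0.0156], [-0.9808, -0.0209, -0.1939], [0.1935, 0.02, -0.9809]], 't': [-0.0557, 0.5904, 0.9582]}
top stud 0.93 [308.8, 247.9, 36.6, 31.9]
top stud 0.86 [297.4, 196.4, 31.8, 30.7]
top stud 0.66 [373.1, 235.3, 31.8, 43.3]
top stand 0.68 [369.1, 234.4, 43.5, 52.9]
top fixture 0.59 [212.2, 210.9, 106.1, 112.1]
top fixture 0.47 [373.8, 233.4, 31.1, 43.1]
top board 0.59 [211.5, 199.9, 91.8, 85.4]
top bottle 0.72 [332.6, 151.1, 19.3, 27.2]
top cutters 0.76 [331.1, 305.9, 50.4, 17.3]
wrist {'fx': 318.7585, 'fy': 318.7585, 'cx': 272.5675, 'cy': 209.4108, 'hand_eye': [[0.0004, -0.9599, -0.2802, 0.071], [1.0, -0.0001, 0.0017, -0.0005], [-0.0017, -0.2802, 0.9599, -0.1428], [0.0, 0.0, 0.0, 1.0]]}
```

```bash
python3 - <<'E'
import cv2
a=cv2.imread("pics/top0.png")[120:330,140:410];cv2.imwrite("pics/t1.png",cv2.resize(a,None,fx=2.8,fy=2.8,interpolation=cv2.INTER_CUBIC))
a=cv2.imread("pics/scene0.png")[110:330,150:420];cv2.imwrite("pics/s1.png",cv2.resize(a,None,fx=2.7,fy=2.7,interpolation=cv2.INTER_CUBIC))
E
```

```text
(no output)
```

View pics/t1.png

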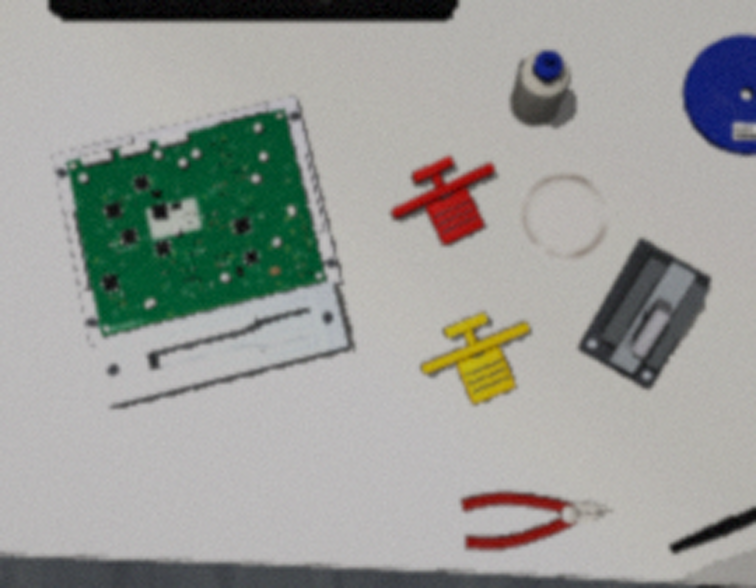

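View pics/s1.png

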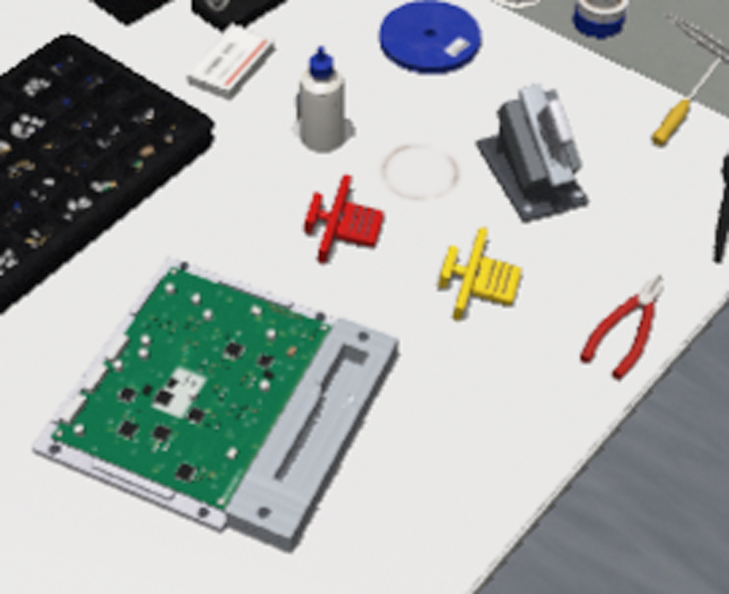

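The top view shows the rail with its slot running from (152,360) to (310,312) in the crop, with the wide end on the right. The stand with the grey stud is at about (655,328). The red and yellow ones are decoys. Next I'll turn these into world positions.

```bash
cat >h.py <<'E'
import numpy as np,cv2
from scipy.optimize import minimize
def wristcam(im,s):
    H=im["hand_eye"];Rw=np.array(s["eef_rot"]);p=np.array(s["position"])
    R=Rw@H[:3,:3];t=Rw@H[:3,3]+p
    return {**im,"R":R.T,"t":-R.T@t}
def ray(c,u,v,z):
    d=c["R"].T@np.array([(u-c["cx"])/c["fx"],(v-c["cy"])/c["fy"],1]);o=-c["R"].T@c["t"]
    return o+d*(z-o[2])/d[2]
def proj(c,P):
    q=np.atleast_2d(P)@np.array(c["R"]).T+c["t"]
    return np.c_[c["fx"]*q[:,0]/q[:,2]+c["cx"],c["fy"]*q[:,1]/q[:,2]+c["cy"]]
def box(x,y,z0,z1):return np.array([[a,b,c] for a in(-x/2,x/2) for b in(-y/2,y/2) for c in(z0,z1)])
def studpts(p,tilt=.5):  # p: seat x,y, stand yaw -> list of boxes in world; stud x = down the slope
    x,y,a=p;n=np.array([-np.sin(tilt)*np.cos(a),-np.sin(tilt)*np.sin(a),np.cos(tilt)])
    ys=np.array([np.sin(a),-np.cos(a),0]);xs=np.cross(ys,n);R=np.c_[xs,ys,n]
    return [b@R.T+[x,y,.07] for b in(box(.104,.024,0,.01),box(.044,.014,.01,.052))],R
def fit(cams,masks,p0):
    def cost(p):
        e=0
        for c,m in zip(cams,masks):
            im=np.zeros(m.shape,np.uint8)
            for b in studpts(p)[0]: cv2.fillConvexPoly(im,cv2.convexHull((proj(c,b)*16).astype(np.int32)),1,shift=4)
            e+=1-(im&m).sum()/max(1,(im|m).sum())
        return e
    best=min((minimize(cost,np.array(p0)+[0,0,d],method="Nelder-Mead",options=dict(initial_simplex=np.array(p0)+[0,0,d]+np.array([[0,0,0],[.01,0,0],[0,.01,0],[0,0,.15]]))) for d in(-.2,0,.2)),key=lambda r:r.fun)
    return best.x,best.fun
E
python3 - <<'E'
import pickle;from h import *
from bench import env
d=pickle.load(open("d0.pkl","rb"));T=d["top"];S=d["scene"]
ct=lambda u,v:(140+u/2.8,120+v/2.8);cs=lambda u,v:(150+u/2.7,110+v/2.7)
for n,z,t,s in [("fin",.1,(655,328),(557,125)),("screwR",.028,(328,317),(363,336)),("screwL",.028,(113,369),(263,512)),("slotclosed",.028,(152,360),(278,475)),("slotopen",.028,(310,312),(362,350))]:
    print(n,ray(T,*ct(*t),z).round(3),ray(S,*cs(*s),z).round(3))
for n in("bottle","cutters"):
    e={c:env.silhouettes(c,n)[0]["extent"] for c in("top","scene")};print(n,ray(T,*e["top"][:2],.05 if n=="bottle" else .006).round(3))
env.camera("top");env.camera("scene")
M=[env.silhouettes(c,"stud")[2]["mask"].astype(np.uint8) for c in("top","scene")]
p0=ray(T,*ct(655,328),.1);print([m.sum() for m in M])
for sel in([0,1],[0],[1]): print(fit([[T,S][i] for i in sel],[M[i] for i in sel],[p0[0],p0[1],-.5]))
E
```

```text
fin [ 0.522 -0.272  0.1  ] [ 0.52  -0.266  0.1  ]
screwR [0.535 0.003 0.028] [0.534 0.007 0.028]
screwL [0.485 0.193 0.028] [0.483 0.196 0.028]
slotclosed [0.493 0.159 0.028] [0.496 0.163 0.028]
slotopen [0.54  0.019 0.028] [0.525 0.019 0.028]
bottle [ 0.747 -0.184  0.05 ]
cutters [ 0.362 -0.184  0.006]
[np.uint64(622), np.uint64(449)]
(array([ 0.53448641, -0.27322249, -0.5986601 ]), np.float64(1.116370808678501))
(array([ 0.52249695, -0.27248727, -0.7       ]), np.float64(1.0))
(array([ 0.53448641, -0.27322249, -0.5986601 ]), np.float64(0.11637080867850103))
```

Call:
move_arm --deltas '[{"yaw": 0.168}, {"yaw": 0.168}, {"yaw": 0.168}, {"yaw": 0.168}, {"yaw": 0.168}, {"x": 0.008, "y": -0.055}, {"x": 0.008, "y": -0.055}, {"x": 0.008, "y": -0.055}, {"x": 0.008, "y": -0.055}, {"x": 0.008, "y": -0.055}]' --claw 1 --squeeze 20

```text
invalid input
```

Call:
move_arm --deltas '[{"x": 0.0075, "y": -0.05}, {"x": 0.0075, "y": -0.05}, {"x": 0.0075, "y": -0.05}, {"x": 0.0075, "y": -0.05}, {"x": 0.0035, "y": -0.045}, {}, {}, {}, {}, {}]'

```text
invalid input
```

```bash
cat >look.py <<'E'
import sys;from h import *
from bench import env
def look(name):
    s=env.read_state();im=env.camera("wrist");c=wristcam(im,s)
    cv2.imwrite(f"pics/{name}.png",im["pixels"][:,:,::-1]);return s,c
E
python3 - <<'E'
from look import *
s,c=look("w1");print(s["clock"],s["position"].round(4),s["eef_rot"].round(3).tolist(),s["joints"].round(1),s["ft_force"].round(2))
for r in env.silhouettes("wrist","stud"):
    m=r["mask"].astype(np.uint8);print(r["score"],r["extent"],m.sum());x,f=fit([c],[m],[.534,-.273,-.6]);print(x,f)
x=np.array([.534,-.273,-.6])
img=np.ascontiguousarray(c["pixels"][:,:,::-1])
for b in studpts(x)[0]: cv2.polylines(img,[cv2.convexHull(proj(c,b).astype(np.int32))],True,(0,0,255),1)
cv2.imwrite("pics/w1o.png",img)
E
```

```text
1.45 [ 0.1669 -0.6541  0.2313] [[0.969, 0.247, -0.0], [0.247, -0.969, -0.0], [-0.0, 0.0, -1.0]] [70.9 33.   1.4 82.3 -0.9 64.7 -3.2] [ 0.25  0.66 -0.11]
```

View pics/w1o.png

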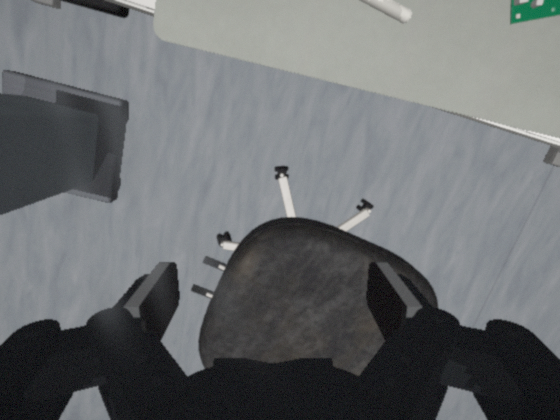

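The calls were refused, presumably because every row needs all four keys. The wrist picture is still from the start pose, off the bench.

Call:
move_arm --deltas '[{"x": 0, "y": 0, "z": 0, "yaw": 0.168}, {"x": 0, "y": 0, "z": 0, "yaw": 0.168}, {"x": 0, "y": 0, "z": 0, "yaw": 0.168}, {"x": 0, "y": 0, "z": 0, "yaw": 0.168}, {"x": 0, "y": 0, "z": 0, "yaw": 0.168}, {"x": 0.008, "y": -0.055, "z": 0, "yaw": 0}, {"x": 0.008, "y": -0.055, "z": 0, "yaw": 0}, {"x": 0.008, "y": -0.055, "z": 0, "yaw": 0}, {"x": 0.008, "y": -0.055, "z": 0, "yaw": 0}, {"x": 0.008, "y": -0.055, "z": 0, "yaw": 0}]' --claw 1 --squeeze 20

```text
clock: 2.8
position: [0.3544, -0.4464, 0.2315]
eef_rot: [[0.831, -0.556, 0.001], [-0.556, -0.831, -0.0], [0.001, -0.0, -1.0]]
ft_force: [1.7, -0.7, 0.5]
grip_width: 0.0855
gripper_force: 0.0
```

Call:
move_arm --deltas '[{"x": 0.008, "y": -0.05, "z": 0, "yaw": 0}, {"x": 0.008, "y": -0.05, "z": 0, "yaw": 0}, {"x": 0.008, "y": -0.05, "z": 0, "yaw": 0}, {"x": 0.008, "y": -0.05, "z": 0, "yaw": 0}, {"x": 0.002, "y": -0.044, "z": 0, "yaw": 0}, {"x": 0, "y": 0, "z": 0, "yaw": 0}, {"x": 0, "y": 0, "z": 0, "yaw": 0}, {"x": 0, "y": 0, "z": 0, "yaw": 0}, {"x": 0, "y": 0, "z": 0, "yaw": 0}, {"x": 0, "y": 0, "z": 0, "yaw": 0}]'

```text
clock: 4.05
position: [0.5168, -0.2646, 0.2314]
eef_rot: [[0.83, -0.557, 0.0], [-0.557, -0.83, -0.0], [0.0, -0.0, -1.0]]
ft_force: [0.1, 0.4, -0.2]
grip_width: 0.085
gripper_force: 0.0
```

```bash
python3 - <<'E'
from look import *
s,c=look("w2");print(s["clock"],s["position"].round(4),s["joints"].round(1),s["ft_force"].round(2))
x=np.array([.534,-.273,-.6])
for r in env.silhouettes("wrist","stud"):
    m=r["mask"].astype(np.uint8);print(r["score"],r["extent"],m.sum());x,f=fit([c],[m],[.534,-.273,-.6]);print(x,f)
img=np.ascontiguousarray(c["pixels"][:,:,::-1])
for b in studpts(x)[0]: cv2.polylines(img,[cv2.convexHull(proj(c,b).astype(np.int32))],True,(0,0,255),1)
cv2.imwrite("pics/w2o.png",img)
E
```

```text
4.05 [ 0.5168 -0.2646  0.2314] [ 14.6  25.3  11.9  97.4  -6.   57.9 -95.4] [ 0.15  0.44 -0.16]
0.88 [86.3, 161.0, 80.8, 88.2] 3402
[ 0.534 -0.273 -0.8  ] 1.0
0.81 [271.2, 173.4, 31.6, 104.5] 2463
[ 0.53519617 -0.27384848 -0.50512784] 0.10353627415238786
0.8 [187.6, 242.7, 67.2, 73.8] 2163
[ 0.534 -0.273 -0.8  ] 1.0
```

View pics/w2o.png

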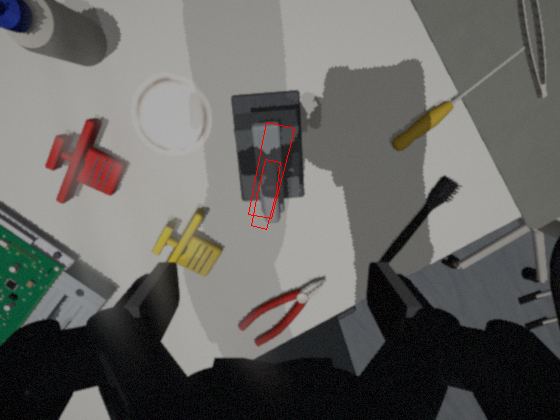

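Here the bar runs down the image from (272,122) to (270,222). The drawn outline is from a bad fit to a decoy. The good fit puts the seat at (.535,-.274) with yaw -.51. Now I'll descend and grip.

Call:
move_arm --deltas '[{"x": 0.002, "y": 0, "z": 0, "yaw": -0.08}, {"x": 0, "y": 0, "z": 0.025, "yaw": 0}, {"x": 0, "y": 0, "z": 0.025, "yaw": 0}, {"x": 0, "y": 0, "z": 0.025, "yaw": 0}, {"x": 0, "y": 0, "z": 0.025, "yaw": 0}, {"x": 0, "y": 0, "z": 0.02, "yaw": 0}, {"x": 0, "y": 0, "z": 0.016, "yaw": 0}, {"x": 0, "y": 0, "z": 0.01, "yaw": 0}, {"x": 0, "y": 0, "z": 0, "yaw": 0}, {"x": 0, "y": 0, "z": 0, "yaw": 0}]'

```text
clock: 5.4
position: [0.5192, -0.2654, 0.0859]
eef_rot: [[0.873, -0.488, 0.001], [-0.488, -0.873, -0.0], [0.001, -0.0, -1.0]]
ft_force: [-0.3, 0.5, 0.8]
grip_width: 0.0852
gripper_force: 0.0
```

Call:
move_arm --deltas '[{"x": 0, "y": 0, "z": 0, "yaw": 0}, {"x": 0, "y": 0, "z": 0, "yaw": 0}, {"x": 0, "y": 0, "z": 0, "yaw": 0}, {"x": 0, "y": 0, "z": 0, "yaw": 0}, {"x": 0, "y": 0, "z": 0, "yaw": 0}, {"x": 0, "y": 0, "z": 0, "yaw": 0}, {"x": 0, "y": 0, "z": 0, "yaw": 0}, {"x": 0, "y": 0, "z": 0, "yaw": 0}, {"x": 0, "y": 0, "z": 0, "yaw": 0}, {"x": 0, "y": 0, "z": 0, "yaw": 0}]' --claw 0 --squeeze 40

```text
clock: 6.65
position: [0.5188, -0.2651, 0.0853]
eef_rot: [[0.873, -0.488, -0.0], [-0.488, -0.873, 0.0], [-0.0, -0.0, -1.0]]
ft_force: [0.3, 1.7, 2.6]
grip_width: 0.0136
gripper_force: 45.8
```

Call:
move_arm --deltas '[{"x": -0.0024, "y": 0, "z": -0.0044, "yaw": 0}, {"x": -0.0048, "y": 0, "z": -0.0088, "yaw": 0}, {"x": -0.0048, "y": 0, "z": -0.0088, "yaw": 0}, {"x": -0.0048, "y": 0, "z": -0.0088, "yaw": 0}, {"x": -0.0048, "y": 0, "z": -0.0088, "yaw": 0}, {"x": -0.0048, "y": 0, "z": -0.0088, "yaw": 0}, {"x": -0.0048, "y": 0, "z": -0.0088, "yaw": 0}, {"x": 0, "y": 0, "z": -0.02, "yaw": 0}, {"x": 0, "y": 0, "z": -0.02, "yaw": 0}, {"x": 0, "y": 0, "z": -0.02, "yaw": 0}]'

```text
clock: 7.9
position: [0.4913, -0.2498, 0.2034]
eef_rot: [[0.873, -0.488, -0.0], [-0.488, -0.873, 0.0], [-0.0, 0.0, -1.0]]
ft_force: [0.4, -0.1, -3.3]
grip_width: 0.0132
gripper_force: 45.0
```

Call:
move_arm --deltas '[{"x": -0.0248, "y": -0.041, "z": 0, "yaw": 0}, {"x": -0.0248, "y": -0.041, "z": 0, "yaw": 0}, {"x": -0.0248, "y": -0.041, "z": 0, "yaw": 0}, {"x": -0.0248, "y": -0.041, "z": 0, "yaw": 0}, {"x": -0.0248, "y": -0.041, "z": 0, "yaw": 0}, {"x": -0.0248, "y": -0.041, "z": 0, "yaw": 0}, {"x": -0.0248, "y": -0.041, "z": 0, "yaw": 0}, {"x": -0.0248, "y": -0.041, "z": 0, "yaw": 0}, {"x": -0.0248, "y": -0.041, "z": 0, "yaw": 0}, {"x": -0.0248, "y": -0.041, "z": 0, "yaw": 0}]'

```text
clock: 9.15
position: [0.4751, 0.2304, 0.2029]
eef_rot: [[0.873, -0.489, 0.0], [-0.489, -0.873, 0.0], [0.0, -0.0, -1.0]]
ft_force: [0.7, 0.3, -2.1]
grip_width: 0.0132
gripper_force: 45.1
```

Call:
move_arm --deltas '[{"x": 0, "y": 0, "z": 0, "yaw": -0.18}, {"x": 0, "y": 0, "z": 0, "yaw": -0.18}, {"x": 0, "y": 0, "z": 0, "yaw": -0.18}, {"x": 0, "y": 0, "z": 0, "yaw": -0.18}, {"x": 0, "y": 0, "z": 0, "yaw": -0.18}, {"x": 0, "y": 0, "z": 0, "yaw": -0.18}, {"x": 0, "y": 0, "z": 0, "yaw": -0.18}, {"x": 0, "y": 0, "z": 0, "yaw": -0.18}, {"x": 0, "y": 0, "z": 0, "yaw": -0.18}, {"x": 0, "y": 0, "z": 0, "yaw": -0.18}]'

```text
clock: 10.4
position: [0.4753, 0.2287, 0.2028]
eef_rot: [[0.272, 0.962, 0.0], [0.962, -0.272, -0.001], [-0.0, 0.0, -1.0]]
ft_force: [0.0, -0.3, -2.6]
grip_width: 0.0134
gripper_force: 45.1
```

Call:
move_arm --deltas '[{"x": 0, "y": 0, "z": 0, "yaw": -0.18}, {"x": 0, "y": 0, "z": 0, "yaw": -0.18}, {"x": 0, "y": 0, "z": 0, "yaw": -0.18}, {"x": 0, "y": 0, "z": 0, "yaw": 0}, {"x": 0, "y": 0, "z": 0, "yaw": 0}, {"x": 0, "y": 0, "z": 0, "yaw": 0}, {"x": 0, "y": 0, "z": 0, "yaw": 0}, {"x": 0, "y": 0, "z": 0, "yaw": 0}, {"x": 0, "y": 0, "z": 0, "yaw": 0}, {"x": 0, "y": 0, "z": 0, "yaw": 0}]'

```text
clock: 11.65
position: [0.4754, 0.229, 0.2025]
eef_rot: [[-0.256, 0.967, 0.0], [0.967, 0.256, 0.0], [0.0, 0.0, -1.0]]
ft_force: [-0.5, -0.0, -2.5]
grip_width: 0.0137
gripper_force: 45.1
```

```bash
python3 - <<'E'
from look import *
s,c=look("w3");print(s["clock"],s["position"].round(4),s["eef_rot"].round(3).tolist(),s["joints"].round(1))
T=env.camera("scene");cv2.imwrite("pics/s3.png",T["pixels"][:,:,::-1]);
img=np.ascontiguousarray(c["pixels"][:,:,::-1])
o=np.array([.5093,.0995]);a=.262;F=np.array([[np.cos(a),-np.sin(a)],[np.sin(a),np.cos(a)]])
P=np.array([[x,y] for x,y in((-.03,-.11),(.03,-.11),(.03,.11),(-.03,.11))])@F.T+o
S=np.array([[x,y] for x,y in((-.008,-.03),(.008,-.03),(.008,.066),(-.008,.066))])@F.T+o
W=np.array([[x,y] for x,y in((-.013,-.084),(.013,-.084),(.013,-.036),(-.013,-.036))])@F.T+o
i2=np.ascontiguousarray(T["pixels"][:,:,::-1])
for im,cc in((img,c),(i2,T)):
  for q in(P,S,W): cv2.polylines(im,[(proj(cc,np.c_[q,np.full(4,.028)])).astype(np.int32)],True,(0,0,255),1)
cv2.imwrite("pics/w3o.png",img)
cv2.imwrite("pics/s3o.png",cv2.resize(i2[140:350,120:400],None,fx=2.7,fy=2.7,interpolation=cv2.INTER_CUBIC))
E
```

```text
11.65 [0.4754 0.229  0.2025] [[-0.256, 0.967, 0.0], [0.967, 0.256, 0.0], [0.0, 0.0, -1.0]] [-10.2  24.1 -29.3 106.2  14.4  53.4 -31.2]
```

View pics/w3o.png

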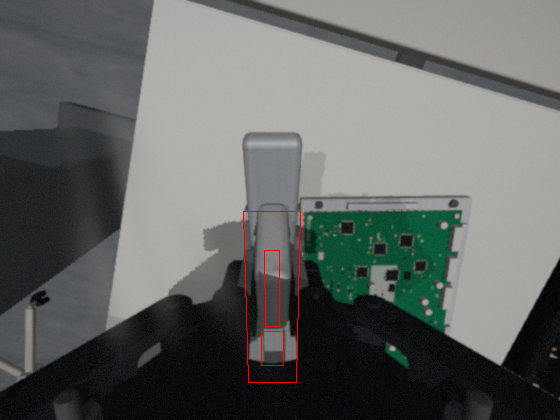

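View pics/s3o.png

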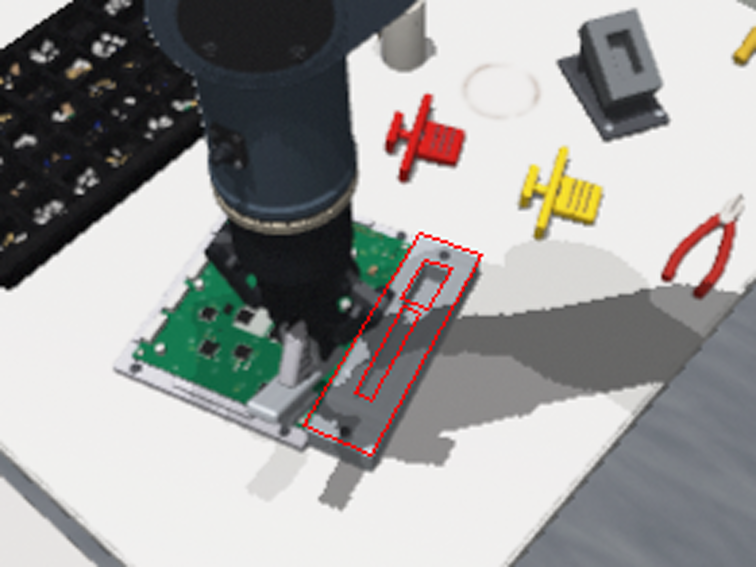

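The overlay of the fixture model matches the rail, and the opening in the scene view lies at about (425,280). The stud is held leaning, with its low end towards fixture -y. I'll level it by pressing that low bar end on the rail's +y end, with the head hanging beyond the rail.

Call:
move_arm --deltas '[{"x": 0, "y": 0, "z": 0.025, "yaw": 0}, {"x": 0, "y": 0, "z": 0.03, "yaw": 0}, {"x": 0, "y": 0, "z": 0.03, "yaw": 0}, {"x": 0, "y": 0, "z": 0.025, "yaw": 0}, {"x": 0, "y": 0, "z": 0.0175, "yaw": 0}, {"x": 0, "y": 0, "z": 0, "yaw": 0}, {"x": 0, "y": 0, "z": 0.003, "yaw": 0}, {"x": 0, "y": 0, "z": 0.003, "yaw": 0}, {"x": 0, "y": 0, "z": 0.003, "yaw": 0}, {"x": 0, "y": 0, "z": 0, "yaw": 0}]' --squeeze 22

```text
clock: 13.0
position: [0.4757, 0.2307, 0.0678]
eef_rot: [[-0.257, 0.966, 0.002], [0.966, 0.257, 0.002], [0.002, 0.003, -1.0]]
ft_force: [-4.6, 2.0, 16.3]
grip_width: 0.0136
gripper_force: 48.0
```

Call:
move_arm --deltas '[{"x": 0.001, "y": 0, "z": 0.003, "yaw": 0}, {"x": 0.001, "y": 0, "z": 0.003, "yaw": 0}, {"x": 0.001, "y": 0, "z": 0.003, "yaw": 0}, {"x": 0.001, "y": 0, "z": 0.002, "yaw": 0}, {"x": 0.001, "y": 0, "z": 0.002, "yaw": 0}, {"x": 0.001, "y": 0, "z": 0.002, "yaw": 0}, {"x": 0.001, "y": 0, "z": 0.002, "yaw": 0}, {"x": 0.001, "y": 0, "z": 0.002, "yaw": 0}, {"x": 0, "y": 0, "z": 0, "yaw": 0}, {"x": 0, "y": 0, "z": 0, "yaw": 0}]' --squeeze 20

```text
clock: 14.25
position: [0.4743, 0.2442, 0.0505]
eef_rot: [[-0.26, 0.965, 0.006], [0.965, 0.26, 0.01], [0.009, 0.008, -1.0]]
ft_force: [-8.8, 15.5, 26.4]
grip_width: 0.0136
gripper_force: 53.9
```

```bash
python3 - <<'E'
from look import *
s,c=look("w4");print(s["clock"],s["position"].round(4),s["ft_force"],s["moment"],s["gripper_force"])
T=env.camera("scene");
a=T["pixels"][230:340,180:290,::-1];b=c["pixels"][80:400,150:400,::-1]
cv2.imwrite("pics/m4.png",np.hstack([cv2.resize(a,(400,400),interpolation=cv2.INTER_CUBIC),cv2.resize(b,(312,400))]))
E
```

```text
14.25 [0.4743 0.2442 0.0505] [-8.83566921 15.47062421 26.39777393] [ 2.65612327  1.83105209 -0.15666603] 53.868277072906494
```

View pics/m4.png

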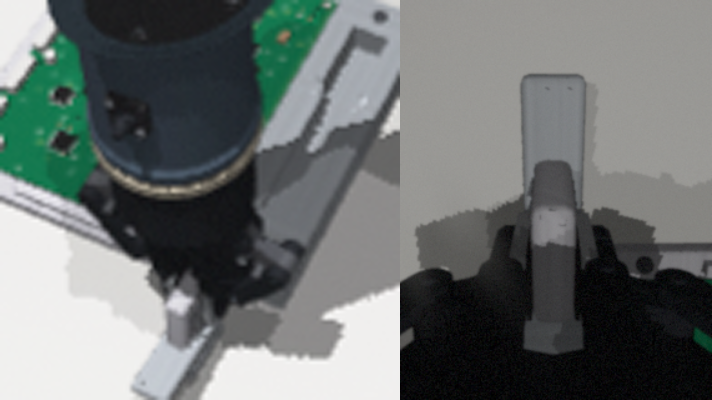

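The scene crop on the left shows the fin close to vertical. In the wrist crop on the right, the bar's far end has its corners at about (249,140) and (297,140) full pixel. I'll lift and estimate the tilt from those corners.

Call:
move_arm --deltas '[{"x": 0.001, "y": 0, "z": -0.005, "yaw": 0}, {"x": 0, "y": 0, "z": -0.015, "yaw": 0}, {"x": 0, "y": 0, "z": -0.02, "yaw": 0}, {"x": 0, "y": 0, "z": -0.02, "yaw": 0}, {"x": -0.03, "y": 0, "z": 0, "yaw": 0}, {"x": -0.05, "y": 0, "z": 0, "yaw": 0}, {"x": -0.05, "y": 0, "z": 0, "yaw": 0}, {"x": -0.05, "y": 0, "z": 0, "yaw": 0}, {"x": -0.02, "y": 0, "z": 0, "yaw": 0}, {"x": 0, "y": 0, "z": 0, "yaw": 0}]'

```text
clock: 15.6
position: [0.5245, 0.0416, 0.1073]
eef_rot: [[-0.252, 0.968, -0.0], [0.968, 0.252, -0.001], [-0.001, -0.001, -1.0]]
ft_force: [-0.5, 0.3, -1.5]
grip_width: 0.0136
gripper_force: 49.7
```

```bash
python3 - <<'E'
from look import *
s,c=look("w5");print(s["clock"],s["position"].round(4),s["ft_force"].round(1),s["eef_rot"].round(3).tolist())
p=s["position"];R=s["eef_rot"]
for g in(.033,.039,.043):
  for t in(-10,-5,0,5,10,15,29):
    th=np.radians(t)  # far (+toolx) end raised by t
    q=[]
    for X,Y in((.052,.012),(.052,-.012)):
        v=np.array([X,Y,-(g-.01)])  # rel grip, z up; high end at +x
        x=v[0]*np.cos(th)-v[2]*np.sin(th);z=v[0]*np.sin(th)+v[2]*np.cos(th)
        q.append(R@np.array([x,Y,-z-.0187])+p)
    print(g,t,proj(c,np.array(q)).round(0).tolist())
im=cv2.imread("pics/w5.png");cv2.imwrite("pics/w5c.png",cv2.resize(im[60:400,150:400],None,fx=1.7,fy=1.7))
E
```

```text
15.6 [0.5245 0.0416 0.1073] [-0.5  0.3 -1.5] [[-0.252, 0.968, -0.0], [0.968, 0.252, -0.001], [-0.001, -0.001, -1.0]]
0.033 -10 [[297.0, 168.0], [248.0, 168.0]]
0.033 -5 [[298.0, 164.0], [248.0, 164.0]]
0.033 0 [[299.0, 160.0], [247.0, 160.0]]
0.033 5 [[300.0, 158.0], [246.0, 158.0]]
0.033 10 [[301.0, 156.0], [245.0, 156.0]]
0.033 15 [[302.0, 155.0], [244.0, 155.0]]
0.033 29 [[305.0, 158.0], [241.0, 158.0]]
0.039 -10 [[296.0, 168.0], [249.0, 168.0]]
0.039 -5 [[297.0, 163.0], [249.0, 163.0]]
0.039 0 [[298.0, 159.0], [248.0, 159.0]]
0.039 5 [[299.0, 155.0], [247.0, 155.0]]
0.039 10 [[300.0, 152.0], [246.0, 152.0]]
0.039 15 [[301.0, 150.0], [245.0, 150.0]]
0.039 29 [[304.0, 149.0], [242.0, 149.0]]
0.043 -10 [[296.0, 168.0], [250.0, 168.0]]
0.043 -5 [[297.0, 163.0], [249.0, 163.0]]
0.043 0 [[297.0, 158.0], [248.0, 158.0]]
0.043 5 [[298.0, 153.0], [247.0, 153.0]]
0.043 10 [[299.0, 149.0], [247.0, 149.0]]
0.043 15 [[300.0, 146.0], [246.0, 146.0]]
0.043 29 [[303.0, 143.0], [242.0, 143.0]]
```

View pics/w5c.png

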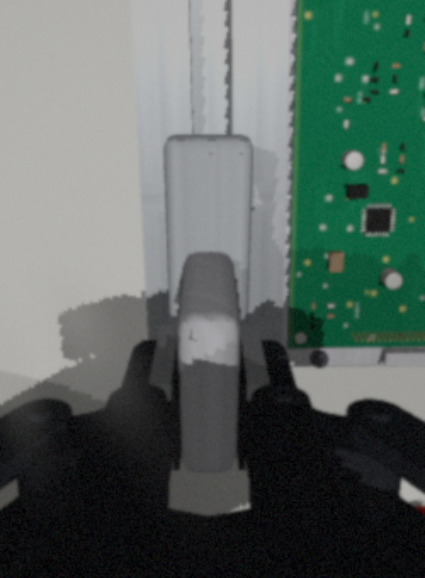

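```bash
python3 - <<'E'
from look import *
from scipy.optimize import least_squares
im=env.camera("wrist");s=env.read_state();c=wristcam(im,s);p=s["position"];R=s["eef_rot"]
L=[(.052,.01),(.022,.01),(.022,.052),(-.022,.052)];rows=np.array([141,210,247,336.])
def pr(q,L):
    th,dx,g=q;o=[]
    for X,Z in L:
        x=X*np.cos(th)-(Z-g)*np.sin(th)+dx;z=X*np.sin(th)+(Z-g)*np.cos(th)
        o.append(R@np.array([x,0,-z-.0187])+p)
    return proj(c,np.array(o))[:,1]
f=least_squares(lambda q:np.r_[pr(q,L)-rows,(q[2]-.039)/.003],[.05,.005,.039]);print(np.degrees(f.x[0]),f.x[1:],f.fun.round(1))
print("near bar end top/bottom rows",pr(f.x,[(-.052,.01),(-.052,0)]))
E
```

```text
6.017713123219106 [0.00427379 0.04021788] [ 3.3 -4.9 -0.4  1.7  0.4]
near bar end top/bottom rows [323.14906922 311.5359491 ]
```

```bash
python3 - <<'E'
from look import *
im=env.camera("wrist");H=im["hand_eye"]
def pt(u,v,w,W): 
    d=im["fx"]*W/w; return (H@np.array([(u-im["cx"])/im["fx"]*d,(v-im["cy"])/im["fy"]*d,d,1]))[:3].round(4)
print("far bar",pt(273,141,50.5,.024),"near bar",pt(273,360,48,.024))
print("fin rows 210/247/336",pt(273,210,31,.014),pt(273,247,35,.014),pt(273,336,34,.014))
for x,z in((.052,-.0087-.0187+.039-.0013),): pass
from bench import env
b=im["pixels"][60:400,150:400,::-1];b=cv2.convertScaleAbs(cv2.resize(b,None,fx=1.7,fy=1.7,interpolation=cv2.INTER_CUBIC),alpha=2.2,beta=10)
cv2.imwrite("pics/w6c.png",b)
E
```

```text
far bar [0.0602 0.0001 0.0117] near bar [-0.0455  0.0001 -0.0111]
fin rows 210/247/336 [ 0.0309  0.0001 -0.0048] [ 0.0213  0.0001 -0.0247] [-0.0153  0.0001 -0.0315]
```

View pics/w6c.png

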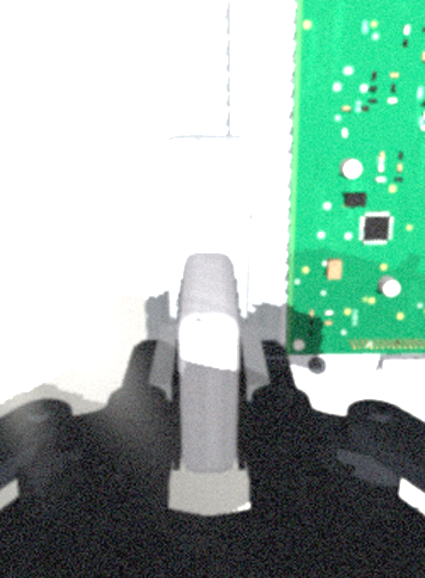

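```bash
python3 - <<'E'
from look import *
from scipy.optimize import least_squares
im=env.camera("wrist");s=env.read_state();c=wristcam(im,s);p=s["position"];R=s["eef_rot"]
L=[(.052,.01,.012),(.022,.01,.007),(.022,.052,.007),(-.022,.052,.007),(-.052,.01,.012)];rows=np.array([141,210,247,336,360.]);w=np.array([50.5,31,35,34,48])
def pr(q):
    th,dx,g=q;o=[]
    for X,Z,Y in L:
        x=X*np.cos(th)-(Z-g)*np.sin(th)+dx;z=X*np.sin(th)+(Z-g)*np.cos(th)
        for y in(Y,-Y):o.append(R@np.array([x,y,-z-.0187])+p)
    q=proj(c,np.array(o));return q[::2,1],abs(q[::2,0]-q[1::2,0])
for use in([0,1,2,3,4],[0,2,4],[0,4],[0,1,2]):
  for t0 in(-.2,.3):
    f=least_squares(lambda q:np.r_[(pr(q)[0]-rows)[use],(pr(q)[1]-w)[use],(q[2]-.039)/.002],[t0,.0,.039]);print(use,np.degrees(f.x[0]).round(1),f.x[1:].round(4),f.cost.round(1),f.fun.round(1))
E
```

```text
[0, 1, 2, 3, 4] -5.3 [0.0068 0.0323] 243.8 [  8.5   2.3 -11.   10.8 -11.1   0.8  -2.2   4.2   2.5  -2.8  -3.4]
[0, 1, 2, 3, 4] -5.3 [0.0068 0.0323] 243.8 [  8.5   2.3 -11.   10.8 -11.1   0.8  -2.2   4.2   2.5  -2.8  -3.4]
[0, 2, 4] -3.9 [0.0072 0.0243] 101.2 [ 7.1 -3.1 -4.1  4.1  7.3 -0.9 -7.3]
[0, 2, 4] -3.9 [0.0072 0.0243] 101.2 [ 7.1 -3.1 -4.1  4.1  7.3 -0.9 -7.3]
[0, 4] -18.4 [0.016  0.0297] 17.4 [ 1.6 -1.9 -1.6  2.1 -4.6]
[0, 4] -18.4 [0.016  0.0297] 17.4 [ 1.6 -1.9 -1.6  2.1 -4.6]
[0, 1, 2] 4.6 [0.005  0.0378] 24.0 [ 3.7 -3.5 -0.4  2.2 -2.4  3.2 -0.6]
[0, 1, 2] 4.6 [0.005  0.0378] 24.0 [ 3.7 -3.5 -0.4  2.2 -2.4  3.2 -0.6]
```

The piece near row 360 is only background seen past the gripper, so I drop it. The reliable features give about 5° of remaining tilt and the stud's axis about 4.5 mm ahead in tool x. The slot centre at column 274 matches the bar at 273. I'll insert with an offset of -8 mm.

Call:
move_arm --deltas '[{"x": -0.008, "y": 0, "z": 0, "yaw": 0}, {"x": 0, "y": 0, "z": 0.015, "yaw": 0}, {"x": 0, "y": 0, "z": 0.015, "yaw": 0}, {"x": 0, "y": 0, "z": 0.003, "yaw": 0}, {"x": 0, "y": 0, "z": 0.003, "yaw": 0}, {"x": 0, "y": 0, "z": 0.003, "yaw": 0}, {"x": 0, "y": 0, "z": 0.003, "yaw": 0}, {"x": 0, "y": 0, "z": 0.003, "yaw": 0}, {"x": 0, "y": 0, "z": 0, "yaw": 0}, {"x": 0, "y": 0, "z": 0, "yaw": 0}]' --squeeze 20

```text
clock: 17.05
position: [0.5265, 0.0366, 0.0621]
eef_rot: [[-0.256, 0.967, 0.0], [0.967, 0.256, 0.0], [0.0, 0.0, -1.0]]
ft_force: [0.3, 0.6, -2.7]
grip_width: 0.0132
gripper_force: 49.5
```

Call:
move_arm --deltas '[{"x": 0, "y": 0, "z": 0.003, "yaw": 0}, {"x": 0, "y": 0, "z": 0.003, "yaw": 0}, {"x": 0, "y": 0, "z": 0.002, "yaw": 0}, {"x": 0, "y": 0, "z": 0.002, "yaw": 0}, {"x": 0, "y": 0, "z": 0.002, "yaw": 0}, {"x": 0, "y": 0, "z": 0.001, "yaw": 0}, {"x": 0, "y": 0, "z": 0.001, "yaw": 0}, {"x": 0, "y": 0, "z": 0.001, "yaw": 0}, {"x": 0, "y": 0, "z": 0, "yaw": 0}, {"x": 0, "y": 0, "z": 0, "yaw": 0}]'

```text
clock: 18.3
position: [0.5262, 0.0384, 0.0482]
eef_rot: [[-0.257, 0.966, 0.001], [0.966, 0.257, 0.001], [0.001, 0.001, -1.0]]
ft_force: [-6.8, 5.3, 17.0]
grip_width: 0.0132
gripper_force: 52.9
```

Call:
move_arm --deltas '[{"x": 0, "y": -0.0005, "z": -0.001, "yaw": 0}, {"x": 0.004, "y": 0, "z": 0, "yaw": 0}, {"x": 0.006, "y": 0, "z": 0, "yaw": 0}, {"x": 0.008, "y": 0, "z": 0, "yaw": 0}, {"x": 0.008, "y": 0, "z": 0, "yaw": 0}, {"x": 0.008, "y": 0, "z": 0, "yaw": 0}, {"x": 0.008, "y": 0, "z": 0, "yaw": 0}, {"x": 0.008, "y": 0, "z": 0, "yaw": 0}, {"x": 0.008, "y": 0, "z": 0, "yaw": 0}, {"x": 0, "y": 0, "z": 0, "yaw": 0}]'

```text
clock: 19.55
position: [0.51, 0.0932, 0.0474]
eef_rot: [[-0.257, 0.966, -0.002], [0.966, 0.257, -0.0], [0.0, -0.002, -1.0]]
ft_force: [0.2, -0.9, -14.8]
grip_width: 0.0134
gripper_force: 48.4
```

Call:
move_arm --deltas '[{"x": 0, "y": 0, "z": 0.001, "yaw": 0}, {"x": 0.006, "y": 0, "z": 0, "yaw": 0}, {"x": 0.008, "y": 0, "z": 0, "yaw": 0}, {"x": 0.008, "y": 0, "z": 0, "yaw": 0}, {"x": 0.008, "y": 0, "z": 0, "yaw": 0}, {"x": 0.008, "y": 0, "z": 0, "yaw": 0}, {"x": 0.006, "y": 0, "z": 0, "yaw": 0}, {"x": 0.004, "y": 0, "z": 0, "yaw": 0}, {"x": 0, "y": 0, "z": 0, "yaw": 0}, {"x": 0, "y": 0, "z": 0, "yaw": 0}]'

```text
clock: 20.8
position: [0.4989, 0.1387, 0.047]
eef_rot: [[-0.256, 0.967, 0.0], [0.967, 0.256, -0.0], [-0.0, -0.0, -1.0]]
ft_force: [0.2, 0.9, -2.8]
grip_width: 0.0134
gripper_force: 49.9
```

Call:
move_arm --deltas '[{"x": 0.004, "y": 0, "z": 0, "yaw": 0}, {"x": 0.003, "y": 0, "z": 0, "yaw": 0}, {"x": 0.002, "y": 0, "z": 0, "yaw": 0}, {"x": 0.002, "y": 0, "z": 0, "yaw": 0}, {"x": 0.002, "y": 0, "z": 0, "yaw": 0}, {"x": 0.001, "y": 0, "z": 0, "yaw": 0}, {"x": 0.001, "y": 0, "z": 0, "yaw": 0}, {"x": 0.001, "y": 0, "z": 0, "yaw": 0}, {"x": 0, "y": 0, "z": 0, "yaw": 0}, {"x": 0, "y": 0, "z": 0, "yaw": 0}]'

```text
clock: 22.05
position: [0.4947, 0.1544, 0.047]
eef_rot: [[-0.256, 0.967, -0.0], [0.967, 0.256, -0.0], [-0.0, -0.0, -1.0]]
ft_force: [-0.4, -0.4, -2.5]
grip_width: 0.013
gripper_force: 50.0
```

Call:
move_arm --deltas '[{"x": 0.001, "y": 0, "z": 0, "yaw": 0}, {"x": 0.001, "y": 0, "z": 0, "yaw": 0}, {"x": 0.001, "y": 0, "z": 0, "yaw": 0}, {"x": 0.001, "y": 0, "z": 0, "yaw": 0}, {"x": 0, "y": 0, "z": 0, "yaw": 0}, {"x": 0, "y": 0, "z": 0, "yaw": 0}, {"x": 0, "y": 0, "z": 0, "yaw": 0}, {"x": 0, "y": 0, "z": 0, "yaw": 0}, {"x": 0, "y": 0, "z": 0, "yaw": 0}, {"x": 0, "y": 0, "z": 0, "yaw": 0}]'

```text
clock: 23.3
position: [0.4944, 0.1553, 0.047]
eef_rot: [[-0.254, 0.967, 0.0], [0.967, 0.254, -0.004], [-0.004, -0.001, -1.0]]
ft_force: [3.7, -9.4, -0.9]
grip_width: 0.0132
gripper_force: 50.5
```

Call:
move_arm --deltas '[{"x": -0.004, "y": 0, "z": 0, "yaw": 0}, {"x": 0, "y": 0.0006, "z": 0, "yaw": -0.175}, {"x": 0, "y": 0.0006, "z": 0, "yaw": -0.175}, {"x": 0, "y": 0.0006, "z": 0, "yaw": -0.175}, {"x": 0, "y": 0.0006, "z": 0, "yaw": -0.175}, {"x": 0, "y": 0.0006, "z": 0, "yaw": -0.175}, {"x": 0, "y": 0.0006, "z": 0, "yaw": 0}, {"x": 0, "y": 0, "z": 0, "yaw": 0}, {"x": 0, "y": 0, "z": 0, "yaw": 0}, {"x": 0, "y": 0, "z": 0, "yaw": 0}]'

```text
clock: 24.55
position: [0.4973, 0.1568, 0.0471]
eef_rot: [[-0.906, 0.424, 0.0], [0.424, 0.906, -0.0], [-0.0, -0.0, -1.0]]
ft_force: [-0.4, 0.2, -2.9]
grip_width: 0.0133
gripper_force: 50.1
```

Call:
move_arm --deltas '[{"x": 0, "y": 0.0006, "z": 0, "yaw": -0.175}, {"x": 0, "y": 0.0006, "z": 0, "yaw": -0.175}, {"x": 0, "y": 0.0006, "z": 0, "yaw": -0.175}, {"x": 0, "y": 0.0005, "z": 0, "yaw": -0.175}, {"x": 0, "y": 0, "z": 0, "yaw": 0}, {"x": 0, "y": 0, "z": 0, "yaw": 0}, {"x": 0, "y": 0, "z": 0.001, "yaw": 0}, {"x": 0, "y": 0, "z": 0, "yaw": 0}, {"x": 0, "y": 0, "z": 0, "yaw": 0}, {"x": 0, "y": 0, "z": 0, "yaw": 0}]'

```text
clock: 25.8
position: [0.4977, 0.1589, 0.046]
eef_rot: [[-0.966, -0.26, 0.0], [-0.26, 0.966, -0.0], [0.0, -0.0, -1.0]]
ft_force: [-0.0, -0.2, -2.5]
grip_width: 0.0134
gripper_force: 50.1
```

```bash
python3 - <<'E'
from look import *
s,c=look("w7");print(s["clock"],s["position"].round(4),s["ft_force"].round(1),s["eef_rot"].round(3).tolist(),s["joints"].round(0))
T=env.camera("scene");a=T["pixels"][200:340,170:310,::-1];b=c["pixels"][60:400,130:430,::-1]
cv2.imwrite("pics/m7.png",np.hstack([cv2.resize(a,(400,400),interpolation=cv2.INTER_CUBIC),cv2.resize(b,(353,400))]))
E
```

```text
25.8 [0.4977 0.1589 0.046 ] [-0.  -0.2 -2.5] [[-0.966, -0.26, 0.0], [-0.26, 0.966, -0.0], [0.0, -0.0, -1.0]] [  7.  41. -47. 116.  45.  43.  37.]
```

View pics/m7.png

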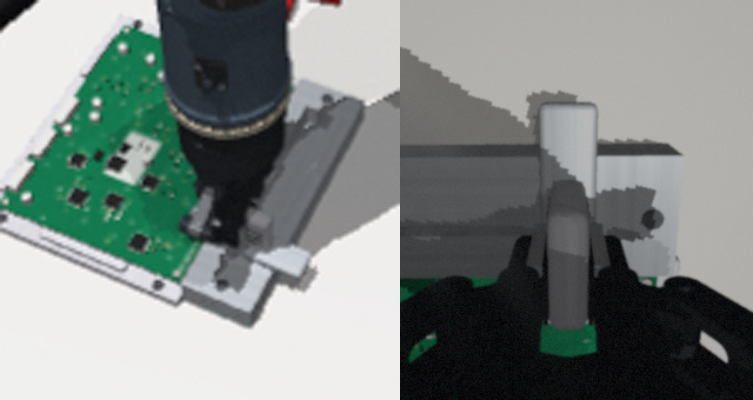

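The bar now lies square across the rail, with its robot-side end overhanging in both crops. I'll press it down gently to seat it level before letting go.

Call:
move_arm --deltas '[{"x": 0, "y": 0, "z": 0.0005, "yaw": 0}, {"x": 0, "y": 0, "z": 0.0005, "yaw": 0}, {"x": 0, "y": 0, "z": 0.0005, "yaw": 0}, {"x": 0, "y": 0, "z": 0.0005, "yaw": 0}, {"x": 0, "y": 0, "z": 0, "yaw": 0}, {"x": 0, "y": 0, "z": 0, "yaw": 0}, {"x": 0, "y": 0, "z": 0, "yaw": 0}, {"x": 0, "y": 0, "z": 0, "yaw": 0}, {"x": 0, "y": 0, "z": 0, "yaw": 0}, {"x": 0, "y": 0, "z": 0, "yaw": 0}]'

```text
clock: 27.15
position: [0.4977, 0.1589, 0.0453]
eef_rot: [[-0.966, -0.26, 0.001], [-0.26, 0.966, -0.001], [-0.001, -0.001, -1.0]]
ft_force: [-5.4, -4.3, 18.0]
grip_width: 0.0134
gripper_force: 53.5
```

Call:
move_arm --deltas '[{"x": 0, "y": 0, "z": -0.001, "yaw": 0}, {"x": 0, "y": 0, "z": 0, "yaw": 0}, {"x": 0, "y": 0, "z": 0, "yaw": 0}, {"x": 0, "y": 0, "z": 0, "yaw": 0}, {"x": 0, "y": 0, "z": 0, "yaw": 0}, {"x": 0, "y": 0, "z": 0, "yaw": 0}, {"x": 0, "y": 0, "z": 0, "yaw": 0}, {"x": 0, "y": 0, "z": 0, "yaw": 0}, {"x": 0, "y": 0, "z": 0, "yaw": 0}, {"x": 0, "y": 0, "z": 0, "yaw": 0}]' --claw 0.6

```text
clock: 28.4
position: [0.4977, 0.1589, 0.045]
eef_rot: [[-0.966, -0.26, 0.0], [-0.26, 0.966, 0.0], [-0.0, 0.0, -1.0]]
ft_force: [-0.8, 1.0, 0.1]
grip_width: 0.0512
gripper_force: 0.0
```

Call:
move_arm --deltas '[{"x": 0, "y": 0, "z": -0.01, "yaw": 0}, {"x": 0, "y": 0, "z": -0.02, "yaw": 0}, {"x": 0, "y": 0, "z": -0.03, "yaw": 0}, {"x": 0, "y": 0, "z": -0.03, "yaw": 0}, {"x": 0, "y": 0, "z": -0.03, "yaw": 0}, {"x": 0, "y": 0, "z": -0.03, "yaw": 0}, {"x": 0, "y": 0, "z": -0.02, "yaw": 0}, {"x": 0, "y": 0, "z": 0, "yaw": 0}, {"x": 0, "y": 0, "z": 0, "yaw": 0}, {"x": 0, "y": 0, "z": 0, "yaw": 0}]'

```text
clock: 29.65
position: [0.4973, 0.1586, 0.2142]
eef_rot: [[-0.966, -0.26, -0.001], [-0.26, 0.966, -0.0], [0.001, -0.0, -1.0]]
ft_force: [-0.6, 0.7, 0.1]
grip_width: 0.0514
gripper_force: 0.0
```

```bash
python3 - <<'E'
from look import *
s,c=look("w8");print(s["clock"],s["position"].round(4),s["ft_force"].round(1),s["grip_width"])
o=np.array([.5093,.0995]);a=.262;F=np.array([[np.cos(a),-np.sin(a)],[np.sin(a),np.cos(a)]])
lock=o+F@[0,.06]
env.camera("scene")
def cost(q,cc,m):
    x,y,yaw=q;im=np.zeros(m.shape,np.uint8);Rz=cv2.Rodrigues(np.array([0,0,yaw]))[0]
    for b in(box(.104,.024,0,.01),box(.044,.014,.01,.052)):cv2.fillConvexPoly(im,cv2.convexHull((proj(cc,b@Rz.T+[x,y,.028])*16).astype(np.int32)),1,shift=4)
    return 1-(im&m).sum()/(im|m).sum()
S=env.camera("scene")
for n,cc in(("wrist",c),("scene",S)):
    for r in env.silhouettes(n,"stud"):
        m=r["mask"].astype(np.uint8);p0=np.r_[lock,a]
        if cost(p0,cc,m)>.8: continue
        f=minimize(cost,p0,args=(cc,m),method="Nelder-Mead",options=dict(initial_simplex=p0+np.array([[0,0,0],[.006,0,0],[0,.006,0],[0,0,.1]])))
        print(n,r["score"],"IoU lock pose",1-cost(p0,cc,m),"fit",1-f.fun,"in lock frame",F.T@(f.x[:2]-lock),"yaw err deg",np.degrees(f.x[2]-a))
E
```

```text
29.65 [0.4973 0.1586 0.2142] [-0.6  0.7  0.1] 0.05143748513834809
wrist 0.72 IoU lock pose 0.8989779874213837 fit 0.9320663162151234 in lock frame [-0.00163074  0.00035947] yaw err deg 0.6776990314474041
scene 0.56 IoU lock pose 0.7774762550881954 fit 0.7884615384615384 in lock frame [-0.00037535  0.00013123] yaw err deg -2.2693849874666063
```

The stud fits an upright pose at the lock point to within 2 mm and about 2°, so I'll hand the job in.

```bash
python3 -c "
from bench import env
print(env.close_job())"
```

```text
the job is handed in; nothing more can be done
None
```

The stud is locked at the closed end of the slot with its bar square across over the board's edge. My last camera check put it within 2 mm and about 2° of the lock pose, and I handed the job in at about 30 s; no verdict came back.

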